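Seat the copier's scan lens in its V-block and hold it down

TASK

Take the lens with the collar out of the parts tray and lay it lengthwise in the V-block of the copier's lens unit, its collar at the end away from the upright sensor board and drawn back until the collar's shoulder is up against the block. Set it in gently and press it down with the fingers so that it bears firmly on both sides of the V; finish while still pressing it there, so that the strap can be screwed on next. Do not touch the sensor board, and leave the other lens and the loose steel strap where they are.

Things in the scene. Friction and masses are not known exactly. Their poses are not given: they have to be found in the camera images.
- lens_mid (a point): The wanted lens, a black barrel WITH A COLLAR, 190 to 330 g, lying on its side in the tray, axis 38 mm above the desk. This point: on its axis, 30 mm behind the collar's rear shoulder. Its +y runs along the barrel to the collar end; it may be rolled about y. Barrel 40 mm in diameter from y = -42 to +30 mm (32 mm nose on to -49); collar 50 mm in diameter, y = +30 to +44 mm.
- lens_front (a point): Centre of the collared lens's front face (collar end), on its axis, 44 mm ahead of lens_mid.
- mount: The copier's lens unit, fixed: steel base plate 150 (its x) by 190 mm (its y), 4 mm thick, lips along the sides 14 mm high, with a cast V-block in the middle and an upright sensor board near its -y end. Origin on the desk under the V-block's middle. The V runs along its y and opens upward at 90 degrees; the collar belongs at the +y end.
- seat (a point): Point of the mount where lens_mid comes to lie: 50 mm above the desk, over the mount's origin, axes as the mount's. There the barrel (its top 70 mm above the desk) bridges both cheeks of the V, at y = -30 to -19 and +19 to +30 mm, and the collar's shoulder meets the +y cheek's outer face. The gap between the cheeks is free for fingers down to 12 mm above the desk.
- flank_near: Sloping aluminium side of the V on the mount's -x side, on both cheeks, rigid and smooth (friction about 0.2), top 43 mm above the desk; the casting is 60 mm wide, 86 over its low feet. Origin as for mount. The lens's weight alone puts 1.2 to 2.4 N on each side of the V; a firm seat takes over 4 N on each, and over 45 N on one harms the lens.
- flank_far: Sloping side of the V on the mount's +x side; otherwise as flank_near. A downward push P on the barrel's top adds about 0.7 P on each side, less on one and more on the other where the fingers also drag it sideways; 10 to 30 N does well. A lens still clamped a little off-centre in the fingers bears on one side only; let loose, it settles in the V by itself.
- sensor_board: Delicate green circuit board with the line sensor, 90 mm wide, upright on the mount at its y = -68 to -91 mm (with bracket and foot), top 73 mm above the desk. Origin as for mount.
- tray: Grey parts tray, fixed, 250 (its x) by 140 mm (its y), walls 28 mm high, floor 4 mm; two cradles at x = -52 and +52 mm, each of two V-notched grey rubber ribs at y = -30 to -20 and +20 to +30 mm, tops 31 mm above the desk; between the ribs fingers can reach down beside the lens to the floor. Either lens lies in either cradle. Origin under its centre.
- other_mid (a point): Middle of the other lens: a plain black barrel without a collar, 30 mm in diameter, 70 mm long, in the tray's other cradle, axis 31 mm above the desk. Not wanted; it stays there.
- strap: Steel retaining strap, a half hoop 44 mm across and 22 mm high with two ears, 80 mm overall, standing on the desk beside the lens unit; origin at the middle of its underside.
Mind the look-alikes: they are no part of the job. Leave any green or yellow look-alike of the part that bears lens_mid alone.

How it is judged:
By the outcome, as a careful person would: the job done as asked, in the order asked, and still so for the second after the job is handed in, while the arm keeps its last pose, push and grip.
It also fails if it takes over 51 s, if anything falls off the work surface, if the arm or the gripper's body presses on something with over 40 N, if the wrist force passes 120 N, or if a joint passes its speed limit or range.

ROBOT

A 6-joint arm with a two-finger parallel gripper is mounted at the origin on the work surface. World frame = base frame: x ahead of the robot, y to its left, z up, the work surface at z = 0. Lengths are in m, angles in rad, forces in N, time in s.
With the tool pointing down it reaches from about 0.4 to 0.825 m from the base axis. Payload 7 kg.
Tool frame: the origin (TCP) lies at the very end of the fingers, on their centre line; the grasp point (between the pads) lies 19 mm behind it; z points along the fingers, y is the line along which they close (so a half turn about z gives the same grasp; the last joint's range is limited). The gripper opens to 88 mm and grips with 3 to 60 N. Pads are 19 mm wide; open, the fingers measure 130 mm over their backs; the gripper's body (78 mm by 193 mm) begins 47 mm behind the grasp point.
Start: joints at [1.525, 0.359, 0.012, 0, -1.224, -0.288], TCP at [0.221, 0.638, 0.227] pointing down, gripper open.
Joint ranges: [-3.07, 3.07], [-1.43, 2.12], [-1.02, 1.25], [-3.03, 1.67], [-3.05, -0], [-3.03, 3.03]. Speed limits (rad/s): [2.39, 2.39, 3.01, 3.14, 3.14, 3.14].

INTERFACE

Orientations are given as [roll, pitch, yaw] about the fixed x, y, z axes, in that order (R = Rz(yaw) Ry(pitch) Rx(roll)).
In Python, from station import arm gives the robot as it stands.
- The arm moves only by the tool step_arm, never from a script. Its argument "rows" is a list of rows, each a list of 5 numbers: the shift along the world's x, y, z in m, then the turn about the world's z in rad, then the finger opening in m, from 0 to 0.0876. In form: [[x, y, z, spin, gripper], ...]. A call has 1 to 20 rows; each row is the pose to reach, as a shift and turn from the pose commanded when the call began; what a row does not reach only later rows make up. A row lasts 1/10 s, in which the tool goes at most 50 mm and 8.59 degrees, less where a joint would pass 70% of its speed; a pose out of reach is approached as far as the arm can. A call with a gripper value outside its range is refused whole. The fingers move at their own pace and stop on an object; "newtons" is the grip in N (left out, the last holds). Time passes only in rows, so rows that repeat a pose let the fingers close. It gives the time, the measured TCP pose, the force, the opening and the grip force at its end, in the units of the state.
- arm.get_state(): the state, without advancing time (a new reading comes with each control period).
- arm.grab_frame(name): name is "side" or "top" or "wrist"; returns a dict with "color" (480x640x3 uint8, blue, green, red), "vfov" (degrees; the focal length in pixels is half the picture's height over the tangent of half this angle, whatever the lens; pixels are square), "cx", "cy" (the principal point, pixels), "rvec" (rotation vector, rad) and "tvec" (3), from world to camera coordinates, as OpenCV has them. Camera axes: x right, y down, z forward; pixel columns grow to the right and rows downward; lengths in m; the calibration is good to about 2 mm. The wrist camera is an equidistant fisheye: a pixel r from the principal point sees the ray r / f radians off the axis. A picture is of the moment at which its call begins. There is no depth.
- arm.job_done(): hands the job in; it is judged then, once.
The state is a dict: "t": time; "q": joint angles; "qd": joint speeds; "joint_efforts": joint torques, N m; "eef_pos": TCP position; "ee_rot": TCP orientation; "force": force on the tool from outside, world axes, zero at the start; "moment": the same for the moment, N m; "width": finger opening in m; "gripper_force": force on a finger pad.
Only numpy, scipy, OpenCV 4.12 (cv2) and the standard library are available. Lean on these libraries where they do the work, as an engineer would, in place of code of your own. Each camera call takes 0.05 s, during which the arm holds its last target. There are 200 camera calls.

## Working session

There is one attempt and no reset: what is moved stays moved. The work goes in short steps, Python scripts to look and compute and a tool call to move; the robot and the scene stay as the last step left them, time stands still between calls to the robot, and variables do not carry over. Pictures are saved under pics/ and viewed, at most 10 in all, crops included, and the job is handed in when it is done.

Besides the shell and the picture viewer there is one more tool, called after "Emit:" in YAML: its name, and indented under it one key for each argument. step_arm: Moves the arm, as the interface text tells. Its arguments: {"type":"object","properties":{"rows":{"type":"array"},"newtons":{"type":"number"}},"required":["rows"]}

```bash
mkdir -p pics
cat > h.py <<'E'
import numpy as np, cv2, json
from station import arm
def grab(name,fn):
    f=arm.grab_frame(name); cv2.imwrite(f'pics/{fn}.png',f['color'])
    json.dump({k:np.asarray(f[k]).tolist() for k in('vfov','cx','cy','rvec','tvec')},open(f'pics/{fn}.json','w'))
    return f['color']
def px2w(fn,u,v,z,fish=False):
    c=json.load(open(f'pics/{fn}.json')); f=240/np.tan(np.radians(c['vfov'])/2)
    R=cv2.Rodrigues(np.array(c['rvec']).ravel())[0]; t=np.array(c['tvec']).ravel()
    d=np.array([u-c['cx'],v-c['cy']])/f
    if fish:
        r=np.hypot(*d); ray=np.array([*(d/r*np.sin(r)),np.cos(r)]) if r>1e-9 else np.array([0,0,1.])
    else: ray=np.array([*d,1.])
    o=-R.T@t; w=R.T@ray
    return o+w*(z-o[2])/w[2]
def w2px(fn,p,fish=False):
    c=json.load(open(f'pics/{fn}.json')); f=240/np.tan(np.radians(c['vfov'])/2)
    R=cv2.Rodrigues(np.array(c['rvec']).ravel())[0]; q=R@np.array(p)+np.array(c['tvec']).ravel()
    if fish:
        h=np.hypot(q[0],q[1]); k=np.arctan2(h,q[2])/max(h,1e-9)
    else: k=1/q[2]
    return np.array([c['cx']+f*k*q[0],c['cy']+f*k*q[1]])
E
python3 - <<'E'
from h import *
grab('top','top0');grab('side','side0')
print(arm.get_state()); print(open('pics/top0.json').read(),open('pics/side0.json').read())
E
```

```text
{'t': 0.1, 'q': array([ 1.52508792e+00,  3.59299924e-01,  1.11637162e-02, -3.39442493e-04,
       -1.22411940e+00, -2.88102607e-01]), 'qd': array([ 0.00037188, -0.00094111,  0.00209737,  0.00116335,  0.00105198,
       -0.00093257]), 'joint_efforts': array([-1.19418033e-03, -5.84162235e+01,  2.93755746e+01,  7.01562345e+00,
        1.02669076e-02, -4.25422479e-05]), 'eef_pos': array([0.22103066, 0.63731501, 0.2257265 ]), 'ee_rot': array([ 3.14010284e+00, -1.08706236e-04, -3.33926497e-01]), 'force': array([0.42198453, 0.34173182, 0.86276943]), 'moment': array([-0.02004712,  0.04778311, -0.0293964 ]), 'gripper_force': 0.0, 'width': 0.08752413491787567}
{"vfov": 48.65543122051164, "cx": 319.3625100617323, "cy": 240.78792151958098, "rvec": [2.1485007996821293, -2.1353151345105306, 0.13379019848150087], "tvec": [0.07163633423376542, 0.4668805371176378, 1.2571454792931545]} {"vfov": 53.390886243154135, "cx": 316.0532646456377, "cy": 239.53387184280174, "rvec": [2.2998699350989815, -0.4062483972460443, 0.17008065799478395], "tvec": [-0.4207622458977347, 0.20647131212191908, 0.7205864841318993]}
```

View pics/top0.png

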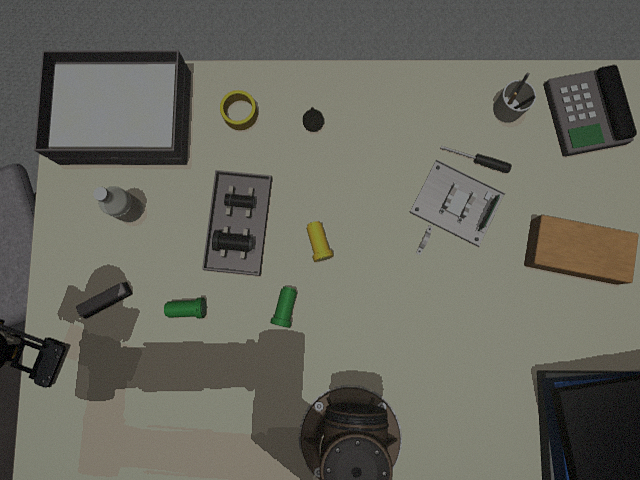

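View pics/side0.png

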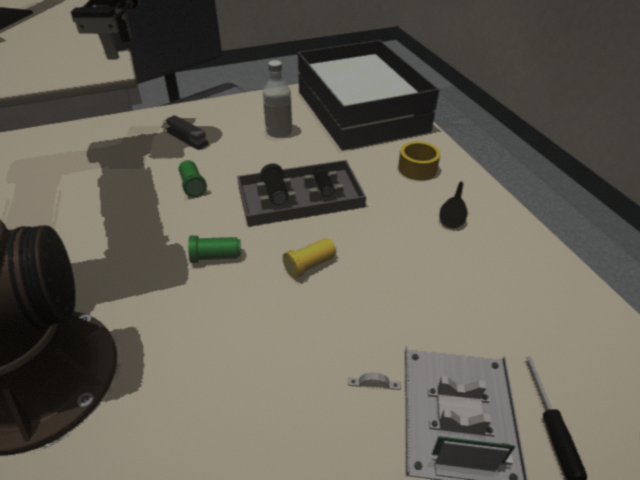

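Candidates for the collared lens: the thick black barrel in the tray at (234,241), the thin black barrel at (240,201), the green ones at (185,307) and (285,306), the yellow one at (319,241), and the black objects at (313,119) and (104,299). I choose (234,241). The mount is at (457,203) with its board on the right at (488,212), and the strap is at (424,239). I'll check this in a close crop.

Run:
```python
import cv2,numpy as np
i=cv2.imread('pics/top0.png')
a=cv2.resize(i[165:280,198:278],None,fx=5,fy=5,interpolation=cv2.INTER_CUBIC)
b=cv2.resize(i[155:255,405:511],None,fx=3.75,fy=3.75,interpolation=cv2.INTER_CUBIC)
o=np.zeros((575,800,3),np.uint8);o[:,:400]=a;o[:b.shape[0],400:400+b.shape[1]]=b[:,:400]
cv2.imwrite('pics/crop0.png',np.clip(o*1.6,0,255).astype(np.uint8))
```

```text
(no output)
```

View pics/crop0.png

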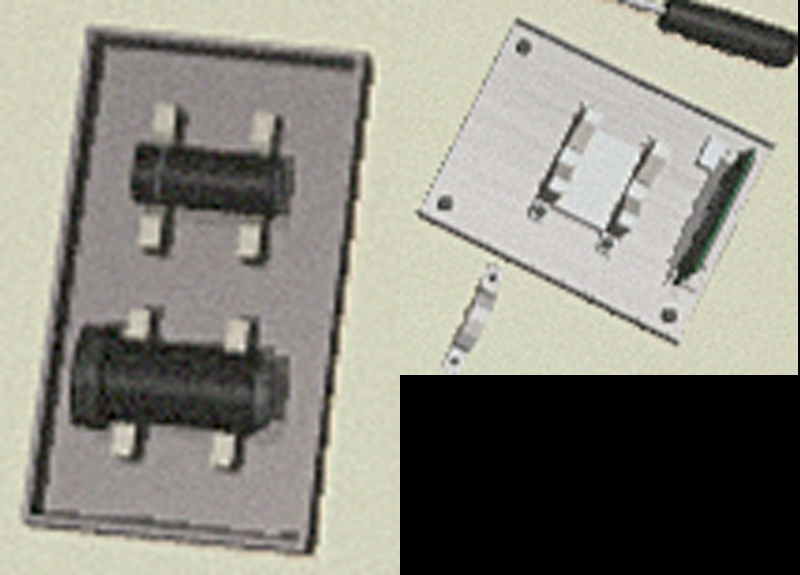

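The crop shows the collared barrel in the lower cradle, collar at its left end (90,375) and stepped nose at the right (285,392). The mount's four corners are at (518,20), (775,147), (678,343) and (418,212).

Run:
```python
from h import *
A=lambda u,v,z:px2w('top0',198+u/5,165+v/5,z)
B=lambda u,v,z:px2w('top0',405+(u-400)/3.75,155+v/3.75,z)
c=[A(90,30,.028),A(372,55,.028),A(312,552,.028),A(26,522,.028)]
print('tray',np.mean(c,0),[np.round(np.linalg.norm(c[i]-c[i-1]),3) for i in range(4)])
ex=(c[2]+c[3]-c[0]-c[1]);print('tray long dir deg',np.degrees(np.arctan2(ex[1],ex[0])))
f=A(72,375,.038);n=A(288,393,.038);print('lens front,nose',f,n,np.linalg.norm(f-n),np.degrees(np.arctan2(*(f-n)[[1,0]])))
m=[B(518,20,.014),B(775,147,.014),B(678,343,.014),B(418,212,.014)]
print('mount',np.mean(m,0),[np.round(np.linalg.norm(m[i]-m[i-1]),3) for i in range(4)])
d=m[0]+m[3]-m[1]-m[2];print('mount +y deg',np.degrees(np.arctan2(d[1],d[0])))
d=m[0]-m[3]+m[1]-m[2];print('mount lat deg',np.degrees(np.arctan2(d[1],d[0])))
print('strap',px2w('top0',424,239,.01))
```

```text
tray [0.5120356 0.274862  0.028    ] [np.float64(0.247), np.float64(0.142), np.float64(0.249), np.float64(0.14)]
tray long dir deg 174.55928995771458
lens front,nose [0.46636161 0.33432881 0.038     ] [0.45808389 0.22897061 0.038     ] 0.10568288220756818 85.50765164886674
mount [ 0.56596341 -0.26748888  0.014     ] [np.float64(0.148), np.float64(0.189), np.float64(0.148), np.float64(0.189)]
mount +y deg 62.77164246357198
mount lat deg -27.646754469860507
strap [ 0.47548024 -0.1834627   0.01      ]
```

Emit:
step_arm:
  rows:
    - [0.241,-0.347,-0.03,-1.332,0.07]
    - [0.241,-0.347,-0.03,-1.332,0.07]
    - [0.241,-0.347,-0.03,-1.332,0.07]
    - [0.241,-0.347,-0.03,-1.332,0.07]
    - [0.241,-0.347,-0.03,-1.332,0.07]
    - [0.241,-0.347,-0.03,-1.332,0.07]
    - [0.241,-0.347,-0.03,-1.332,0.07]
    - [0.241,-0.347,-0.03,-1.332,0.07]
    - [0.241,-0.347,-0.03,-1.332,0.07]
    - [0.241,-0.347,-0.03,-1.332,0.07]
    - [0.241,-0.347,-0.03,-1.332,0.07]
    - [0.241,-0.347,-0.03,-1.332,0.07]
    - [0.241,-0.347,-0.03,-1.332,0.07]

```text
t: 1.4
eef_pos: [0.4617, 0.2916, 0.1965]
ee_rot: [3.142, 0.0, -1.664]
force: [0.1, 0.4, -0.4]
width: 0.0699
gripper_force: 0.0
```

Run:
```python
from h import *
i=grab('wrist','w1'); s=arm.get_state(); print(s['t'],s['eef_pos'],s['ee_rot'],s['q'])
cv2.imwrite('pics/w1b.png',np.clip(i*1.6,0,255).astype(np.uint8))
for n,p in dict(f=(.4664,.334,.038),m=(.462,.290,.038)).items(): print(n,w2px('w1',p,True))
```

```text
1.45 [0.46168207 0.29156502 0.19655151] [ 3.14154814e+00  9.72677907e-06 -1.66367618e+00] [ 9.22159960e-01  1.69802617e-01 -3.17668748e-01 -4.86082313e-05
 -1.08334018e+00 -1.01501705e+00]
f [321.40375184 267.83272202]
m [321.701035   220.00840405]
```

View pics/w1b.png

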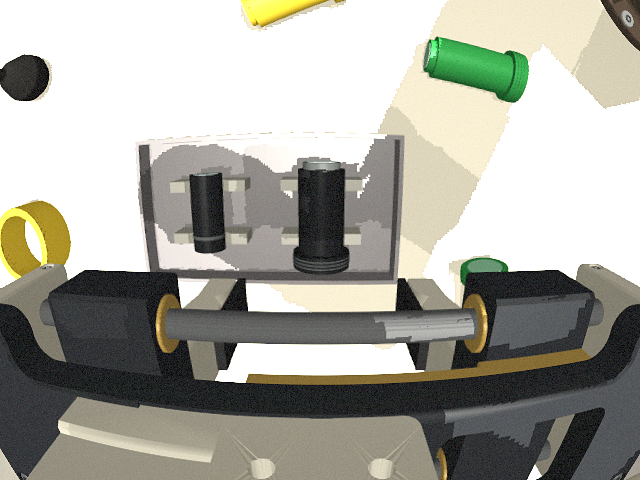

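Run:
```python
from h import *
i=cv2.imread('pics/w1.png')
c=cv2.resize(np.clip(i[145:285,270:370].astype(float)*2.2,0,255).astype(np.uint8),None,fx=4,fy=4,interpolation=cv2.INTER_CUBIC)
cv2.imwrite('pics/w1c.png',c)
```

```text
(no output)
```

View pics/w1c.png

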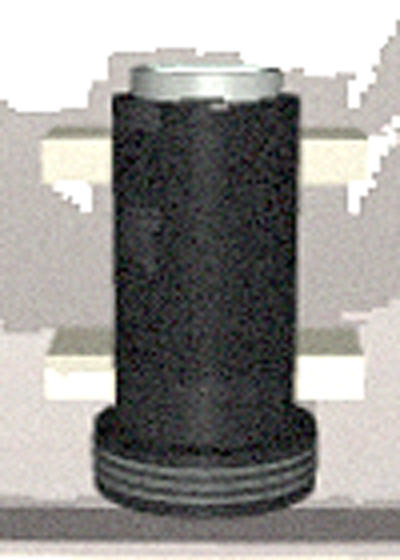

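The lens is upright in the crop: barrel rear corners at (112,95) and (298,95), collar shoulder edges at about (95,428) and (317,428).

Run:
```python
from h import *
P=lambda u,v:px2w('w1',270+u/4,145+v/4,.038,True)
r=(P(112,95)+P(298,95))/2; s=(P(95,428)+P(317,428))/2
d=s-r; print(r,s,np.linalg.norm(d),np.degrees(np.arctan2(d[1],d[0])), np.linalg.norm(P(95,428)-P(317,428)),np.linalg.norm(P(112,95)-P(298,95)))
u=d/np.linalg.norm(d); print('mid from rear',r+u*.042,'from shoulder',s-u*.03)
```

```text
[0.45818921 0.24535711 0.038     ] [0.46490872 0.31908125 0.038     ] 0.07402972490457714 84.79221840664086 0.049633784669713986 0.03956306642876527
mid from rear [0.46200146 0.28718374 0.038     ] from shoulder [0.46218569 0.28920509 0.038     ]
```

Emit:
step_arm:
  rows:
    - [0.0,-0.0035,-0.04,0,0.07]
    - [0.0,-0.0035,-0.08,0,0.07]
    - [0.0,-0.0035,-0.12,0,0.07]
    - [0.0,-0.0035,-0.145,0,0.07]
    - [0.0,-0.0035,-0.16,0,0.07]
    - [0.0,-0.0035,-0.17,0,0.07]
    - [0.0,-0.0035,-0.177,0,0.07]
    - [0.0,-0.0035,-0.177,0,0.07]
    - [0.0,-0.0035,-0.177,0,0.044]
    - [0.0,-0.0035,-0.177,0,0.044]
    - [0.0,-0.0035,-0.177,0,0.03]
    - [0.0,-0.0035,-0.177,0,0.03]
    - [0.0,-0.0035,-0.177,0,0.03]
    - [0.0,-0.0035,-0.177,0,0.03]
    - [0.0,-0.0035,-0.177,0,0.03]
  newtons: 25

```text
t: 2.95
eef_pos: [0.4618, 0.2871, 0.0199]
ee_rot: [3.141, -0.0, -1.666]
force: [-5.8, 0.2, 5.3]
width: 0.0394
gripper_force: 25.0
```

Emit:
step_arm:
  rows:
    - [0,0,0.01,0,0.03]
    - [0,0,0.03,0,0.03]
    - [0,0,0.06,0,0.03]
    - [0,0,0.1,0,0.03]
    - [0.005,-0.03,0.14,0,0.03]
    - [0.011,-0.06,0.17,-0.03,0.03]
    - [0.018,-0.1,0.18,-0.06,0.03]
    - [0.026,-0.14,0.18,-0.09,0.03]
    - [0.034,-0.18,0.18,-0.12,0.03]
    - [0.041,-0.22,0.18,-0.15,0.03]
    - [0.049,-0.26,0.18,-0.18,0.03]
    - [0.056,-0.3,0.18,-0.21,0.03]
    - [0.064,-0.34,0.18,-0.24,0.03]
    - [0.071,-0.38,0.18,-0.27,0.03]
    - [0.079,-0.42,0.18,-0.3,0.03]
    - [0.086,-0.46,0.18,-0.33,0.03]
    - [0.094,-0.5,0.18,-0.36,0.03]
    - [0.1,-0.535,0.18,-0.386,0.03]
    - [0.104,-0.555,0.18,-0.386,0.03]
    - [0.104,-0.555,0.18,-0.386,0.03]

```text
t: 4.95
eef_pos: [0.5658, -0.2705, 0.199]
ee_rot: [3.141, -0.001, -2.055]
force: [-0.6, -0.2, -3.3]
width: 0.0397
gripper_force: 25.0
```

Run:
```python
from h import *
i=grab('wrist','w2'); grab('top','top2'); grab('side','side2'); s=arm.get_state(); print(s['t'],s['eef_pos'],s['ee_rot'],s['q'],s['force'],s['width'])
cv2.imwrite('pics/w2b.png',np.clip(i*1.4,0,255).astype(np.uint8))
```

```text
5.1 [ 0.56568023 -0.26755261  0.19938443] [ 3.14082320e+00 -2.90284367e-05 -2.05223151e+00] [-1.30425129e-01  2.97086609e-01 -1.40791629e-01 -2.61949249e-04
 -1.13365062e+00 -3.50899078e-01] [-0.4401625   0.54555507 -2.80625299] 0.039261789627612065
```

View pics/w2b.png

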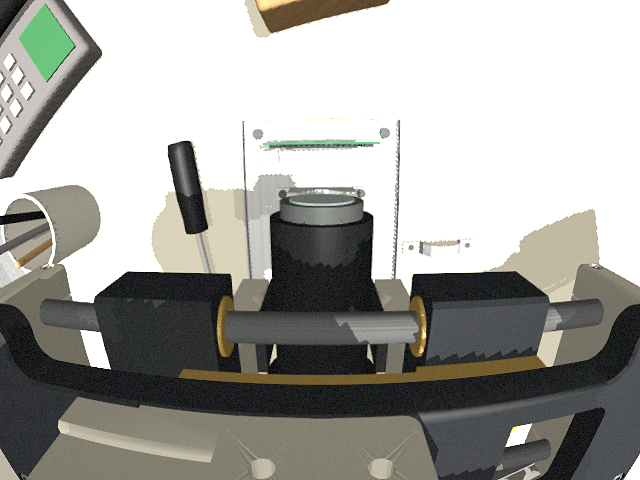

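The wrist view shows the lens held straight, its nose centred at column 321. The mount lies behind it: plate corners at (244,121) and (399,121), screws at (258,133) and (385,132), board line at (265–380,144), and the V-block's rear foot screws at (283,193) and (361,193).

Run:
```python
from h import *
i=cv2.imread('pics/w2.png')
c=cv2.resize(i[112:282,236:406],None,fx=3.5,fy=3.5,interpolation=cv2.INTER_CUBIC)
cv2.imwrite('pics/w2c.png',c)
s=np.array([.566,-.2675,0]);M=np.radians(-27.4)
R=np.array([[np.cos(M),-np.sin(M),0],[np.sin(M),np.cos(M),0],[0,0,1]])
W=lambda *p:np.round((w2px('w2',s+R@np.array(p),True)-[236,112])*3.5)
print('lip corners',W(-.075,-.095,.014),W(.075,-.095,.014),'lip y-.03',W(-.075,-.03,.014),W(.075,-.03,.014))
print('board top',W(-.045,-.08,.073),W(.045,-.08,.073),'cheek top corners y-.03',W(-.03,-.03,.043),W(.03,-.03,.043))
```

```text
lip corners [586.  21.] [17. 25.] lip y-.03 [582. 263.] [ 24. 267.]
board top [510.  70.] [96. 73.] cheek top corners y-.03 [427. 276.] [181. 278.]
```

View pics/w2c.png

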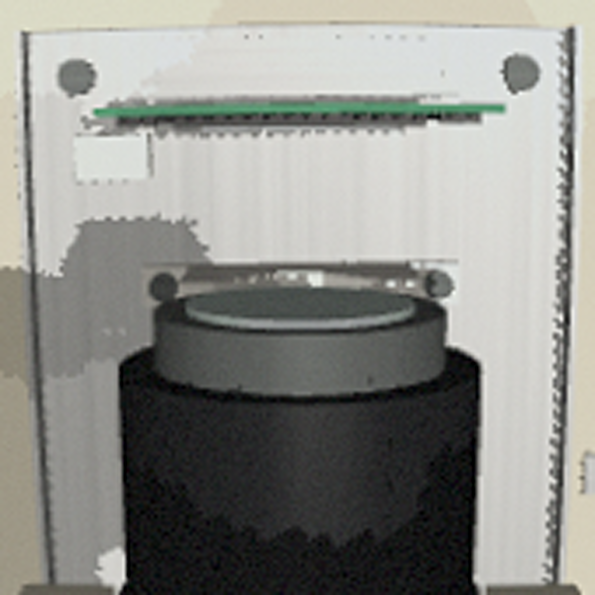

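Run:
```python
from h import *
P=lambda u,v,z:px2w('w2',236+u/3.5,112+v/3.5,z,True)
s=np.array([.566,-.2675,0]);M=np.radians(-27.4)
R=np.array([[np.cos(M),-np.sin(M),0],[np.sin(M),np.cos(M),0],[0,0,1]])
L=lambda p:np.round(R.T@(p-s)*1e3,1)
for n,a,b,z in(('corn',(22,33),(574,28),.014),('corn4',(22,33),(574,28),.004),('pscrew',(76,76),(520,72),.005),('fscrew',(163,285),(438,284),.012),('board',(95,110),(505,107),.073),('lensrear',(120,358),(480,355),.2185)):
    print(n,L(P(*a,z)),L(P(*b,z)),L((P(*a,z)+P(*b,z))/2))
st=arm.get_state();print('tcp',L(st['eef_pos']),st['ee_rot'][2])
# strap & top2 mount check
```

```text
corn [ 73.7 -92.8  14. ] [-71.8 -93.1  14. ] [  1. -93.  14.]
corn4 [ 75.8 -93.4   4. ] [-73.9 -93.7   4. ] [  0.9 -93.5   4. ]
pscrew [ 60.9 -80.8   5. ] [-58.8 -81.1   5. ] [  1. -81.   5.]
fscrew [ 37.7 -23.9  12. ] [-36.1 -23.7  12. ] [  0.8 -23.8  12. ]
board [ 45.4 -71.8  73. ] [-43.9 -71.8  73. ] [  0.7 -71.8  73. ]
lensrear [ 21.  -45.5 218.5] [-18.4 -45.6 218.5] [  1.3 -45.5 218.5]
tcp [ -0.3  -0.2 199.4] -2.052231506941345
```

Emit:
step_arm:
  rows:
    - [0.0034,0.0055,-0.02,0,0.03]
    - [0.0034,0.0055,-0.05,0,0.03]
    - [0.0034,0.0055,-0.08,0,0.03]
    - [0.0034,0.0055,-0.11,0,0.03]
    - [0.0034,0.0055,-0.13,0,0.03]
    - [0.0034,0.0055,-0.145,0,0.03]
    - [0.0034,0.0055,-0.155,0,0.03]
    - [0.0034,0.0055,-0.155,0,0.03]
    - [0.0034,0.0055,-0.155,0,0.03]

```text
t: 6.0
eef_pos: [0.5701, -0.2619, 0.0453]
ee_rot: [-3.141, 0.0, -2.051]
force: [0.5, -0.4, -2.8]
width: 0.0392
gripper_force: 25.0
```

Run:
```python
from h import *
i=grab('side','side3'); grab('wrist','w3'); s=arm.get_state(); print(s['t'],s['eef_pos'],s['force'],s['moment'])
c=cv2.resize(i[330:480,330:530],None,fx=4,fy=4,interpolation=cv2.INTER_CUBIC)
cv2.imwrite('pics/s3.png',np.clip(c*1.5,0,255).astype(np.uint8))
```

```text
6.1 [ 0.57038593 -0.26223637  0.04580367] [-0.52714404 -0.22120217 -2.45321144] [ 0.08808021 -0.09750302  0.03536386]
```

View pics/s3.png

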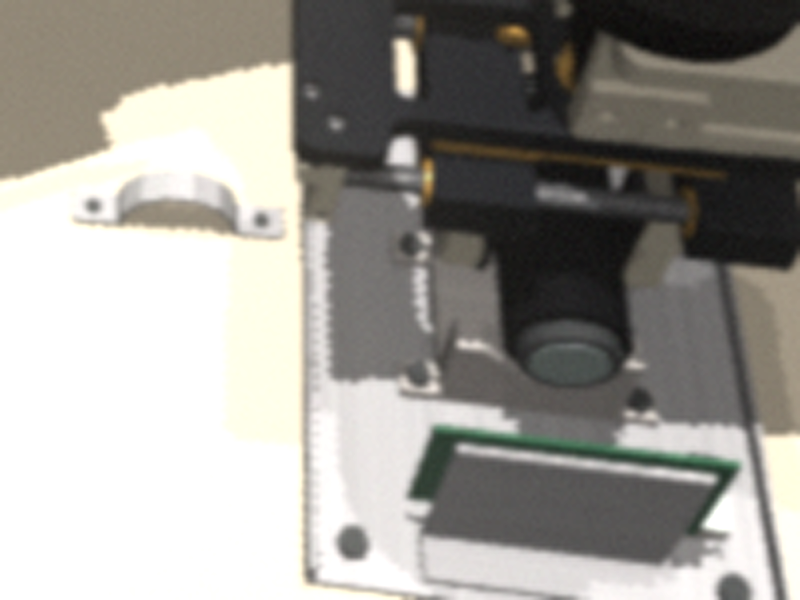

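Side crop: the lens hangs over the V, nose centre about (570,362); the −y cheek's top corners are at about (465,340) and (640,360). I'll check it against projection.

Run:
```python
from h import *
M=np.radians(-27.4)
R=np.array([[np.cos(M),-np.sin(M),0],[np.sin(M),np.cos(M),0],[0,0,1]])
s=np.array([.566,-.2675,0])+R@[.0009,.0012,0]
W=lambda *p:np.round((w2px('side3',s+R@np.array(p),False)-[330,330])*4)
for y in(-.03,-.019,.019,.03):print('cheek y',y,W(-.03,y,.043),W(.03,y,.043))
print('plate corners',W(-.075,-.095,.004),W(-.075,-.095,.014),W(.075,-.095,.014),'foot screws',W(-.037,-.0245,.012),W(.037,-.0245,.012),W(-.037,.0245,.012))
print('board',W(-.045,-.073,.073),W(.045,-.073,.073))
T=np.array(arm.get_state()['eef_pos']);T[2]+=.0185
for d in(-.002,0,.002):print('nose pred',W(*(R.T@(T-s)+[0,-.049+d,0])))
print(R.T@(T-s))
```

```text
cheek y -0.03 [459. 339.] [646. 361.]
cheek y -0.019 [457. 308.] [642. 329.]
cheek y 0.019 [450. 206.] [627. 226.]
cheek y 0.03 [448. 178.] [623. 197.]
plate corners [308. 571.] [312. 558.] [800. 623.] foot screws [421. 364.] [643. 391.] [414. 234.]
board [436. 420.] [742. 458.]
nose pred [574. 365.]
nose pred [573. 359.]
nose pred [572. 353.]
[0.00057157 0.00549153 0.06430367]
```

Emit:
step_arm:
  rows:
    - [-0.0012,-0.0017,0,0,0.03]
    - [-0.0012,-0.0017,-0.003,0,0.03]
    - [-0.0012,-0.0017,-0.006,0,0.03]
    - [-0.0012,-0.0017,-0.009,0,0.03]
    - [-0.0012,-0.0017,-0.0105,0,0.03]
    - [-0.0012,-0.0017,-0.0115,0,0.03]
    - [-0.0012,-0.0017,-0.012,0,0.03]
    - [-0.0012,-0.0017,-0.0125,0,0.03]
    - [-0.0012,-0.0017,-0.0125,0,0.03]

```text
t: 7.0
eef_pos: [0.5684, -0.264, 0.032]
ee_rot: [3.142, -0.0, -2.052]
force: [0.4, -0.5, -2.6]
width: 0.0388
gripper_force: 25.0
```

Emit:
step_arm:
  rows:
    - [0,0,-0.0005,0,0.03]
    - [0,0,-0.0005,0,0.03]
    - [0,0,-0.001,0,0.03]
    - [0,0,-0.001,0,0.03]

```text
t: 7.4
eef_pos: [0.5685, -0.2641, 0.0316]
ee_rot: [-3.141, -0.0, -2.051]
force: [-1.3, 0.5, 4.4]
width: 0.0396
gripper_force: 25.0
```

Emit:
step_arm:
  rows:
    - [0,0,0,0,0.03]
    - [-0.0005,-0.0009,0,0,0.03]
    - [-0.0009,-0.0018,0,0,0.03]
    - [-0.0014,-0.0027,0,0,0.03]
    - [-0.0014,-0.0027,0,0,0.03]
  newtons: 14

```text
t: 7.9
eef_pos: [0.5672, -0.2666, 0.0316]
ee_rot: [-3.141, 0.0, -2.052]
force: [-2.2, 2.6, 5.3]
width: 0.0396
gripper_force: 14.0
```

Emit:
step_arm:
  rows:
    - [-0.0008,-0.0007,0,0,0.03]
    - [-0.0013,-0.0016,0,0,0.03]
    - [-0.0013,-0.0016,0,0,0.03]

```text
t: 8.2
eef_pos: [0.5669, -0.2673, 0.0315]
ee_rot: [-3.14, 0.002, -2.052]
force: [0.8, 7.2, 4.8]
width: 0.0396
gripper_force: 14.0
```

Emit:
step_arm:
  rows:
    - [-0.0005,-0.0009,0,0,0.03]
    - [-0.0005,-0.0009,0,0,0.03]
    - [-0.0005,-0.0009,0,0,0.03]

```text
t: 8.5
eef_pos: [0.5666, -0.2679, 0.0314]
ee_rot: [-3.14, 0.002, -2.052]
force: [1.5, 10.1, 4.6]
width: 0.0394
gripper_force: 14.0
```

Run:
```python
from h import *
s=arm.get_state(); print(s['t'],s['eef_pos'],s['force'],s['moment'],s['width'])
```

```text
8.5 [ 0.56660803 -0.26786378  0.0314282 ] [ 1.51467055 10.13152871  4.64408806] [ 3.49487134 -0.69641874 -0.00664962] 0.039394067896344524
```

Emit:
step_arm:
  rows:
    - [0,0,0,0,0.042]
    - [0,0,0,0,0.046]
    - [0,0,0,0,0.056]
    - [0,0,0,0,0.06]
    - [0,0,0,0,0.06]
    - [0,0,0.01,0,0.06]
    - [0,0,0.03,0,0.06]
    - [0,0,0.06,0,0.06]
    - [0,0,0.085,0,0.06]
    - [0,0,0.085,0,0.03]
    - [0,0,0.085,0,0.0]
    - [0,0,0.085,0,0.0]
    - [0,0,0.085,0,0.0]
    - [0,0,0.085,0,0.0]
    - [0,0,0.085,0,0.0]

```text
t: 10.0
eef_pos: [0.5649, -0.2692, 0.1154]
ee_rot: [3.141, -0.0, -2.052]
force: [0.3, 0.7, -0.9]
width: 0.0176
gripper_force: 0.0
```

Run:
```python
from h import *
i=grab('wrist','w4'); j=grab('side','side4'); s=arm.get_state(); print(s['t'],s['eef_pos'],s['force'],s['width'])
a=cv2.resize(i[150:350,220:420],(400,400),interpolation=cv2.INTER_CUBIC)
b=cv2.resize(j[340:440,420:520],(400,400),interpolation=cv2.INTER_CUBIC)
cv2.imwrite('pics/c4.png',np.clip(np.hstack([a,b])*1.5,0,255).astype(np.uint8))
M=np.radians(-27.4)
R=np.array([[np.cos(M),-np.sin(M),0],[np.sin(M),np.cos(M),0],[0,0,1]])
o=np.array([.566,-.2675,0])+R@[.0009,.0012,0]
print('tcp mount',R.T@(s['eef_pos']-o))
for y,z in((-.049,.05),(-.042,.05)):print(y,(w2px('side4',o+R@[0,y,z])-[420,340])*4+[400,0],(w2px('w4',o+R@[0,y,z],True)-[220,150])*2)
```

```text
10.1 [ 0.56503391 -0.26916755  0.11567336] [-0.67922807  1.06109005  1.07377681] 0.00963066713260118
tcp mount [-0.0009903  -0.00312507  0.11567336]
-0.049 [603.07673393 356.35678487] [199.90874581  62.1663663 ]
-0.042 [600.81854028 335.25099209] [200.01406378  85.05531395]
```

View pics/c4.png

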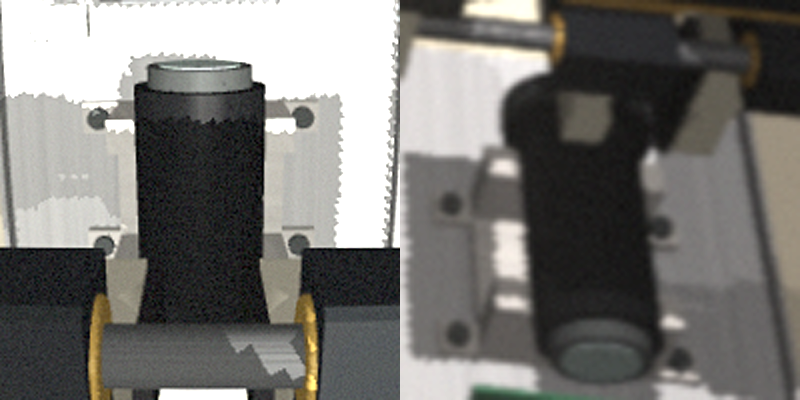

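The lens lies straight in the V: the wrist crop shows its nose at (199,75) on the block's centreline, and the side crop shows its nose at (603,360), about as predicted for the seated pose. The collar lies up against the +y cheek. Next I press with closed fingers.

Emit:
step_arm:
  rows:
    - [0.0014,0.0009,-0.01,0,0]
    - [0.0014,0.0009,-0.025,0,0]
    - [0.0014,0.0009,-0.035,0,0]
    - [0.0014,0.0009,-0.041,0,0]
    - [0.0014,0.0009,-0.0435,0,0]
    - [0.0014,0.0009,-0.0445,0,0]
    - [0.0014,0.0009,-0.045,0,0]
    - [0.0014,0.0009,-0.045,0,0]

```text
t: 10.9
eef_pos: [0.5668, -0.2684, 0.0715]
ee_rot: [-3.141, 0.0, -2.052]
force: [0.2, -0.0, -0.6]
width: 0.0008
gripper_force: 0.0
```

Emit:
step_arm:
  rows:
    - [0,0,-0.0005,0,0]
    - [0,0,-0.001,0,0]
    - [0,0,-0.0015,0,0]
    - [0,0,-0.0015,0,0]

```text
t: 11.3
eef_pos: [0.5668, -0.2683, 0.0702]
ee_rot: [-3.141, 0.0, -2.052]
force: [-0.4, -0.1, 4.5]
width: 0.0002
gripper_force: 2.2
```

Contact; press further in small steps.

Emit:
step_arm:
  rows:
    - [0,0,-0.0005,0,0]
    - [0,0,-0.001,0,0]
    - [0,0,-0.001,0,0]

```text
t: 11.6
eef_pos: [0.5669, -0.2684, 0.07]
ee_rot: [-3.14, -0.0, -2.051]
force: [-3.4, 1.5, 10.3]
width: 0.0005
gripper_force: 5.6
```

Emit:
step_arm:
  rows:
    - [-0.0003,0.0002,-0.0004,0,0]
    - [-0.0006,0.0003,-0.0008,0,0]
    - [-0.0006,0.0003,-0.0012,0,0]
    - [-0.0006,0.0003,-0.0012,0,0]

```text
t: 12.0
eef_pos: [0.567, -0.2685, 0.07]
ee_rot: [-3.139, 0.0, -2.051]
force: [-3.2, 2.2, 16.5]
width: 0.0005
gripper_force: 8.5
```

Emit:
step_arm:
  rows:
    - [-0.0004,0.0002,0,0,0]
    - [-0.0007,0.0004,-0.0002,0,0]
    - [-0.0007,0.0004,-0.0002,0,0]
    - [-0.0007,0.0004,-0.0002,0,0]
    - [-0.0007,0.0004,-0.0002,0,0]

```text
t: 12.5
eef_pos: [0.5669, -0.2684, 0.07]
ee_rot: [-3.137, 0.0, -2.051]
force: [-2.6, 1.3, 16.2]
width: 0.0002
gripper_force: 8.1
```

Run:
```python
from h import *
i=grab('wrist','w5'); j=grab('side','side5'); k=grab('top','top5'); s=arm.get_state(); print(s['t'],s['eef_pos'],s['force'],s['width'])
a=cv2.resize(i[150:350,220:420],(400,400),interpolation=cv2.INTER_CUBIC)
b=cv2.resize(j[340:440,420:520],(400,400),interpolation=cv2.INTER_CUBIC)
cv2.imwrite('pics/c5.png',np.clip(np.hstack([a,b])*1.5,0,255).astype(np.uint8))
```

```text
12.65 [ 0.56695479 -0.26839762  0.06997796] [-2.28791194  1.3613123  16.8541787 ] 0.0005133492846743349
```

View pics/c5.png

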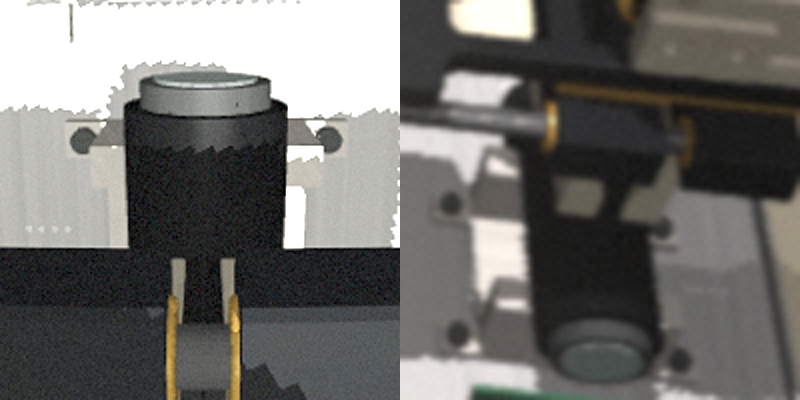

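The lens has not moved, with its nose still at (603,360). It is pressed at about 16.5 N, nearly vertically, and the barrel top is at 70 mm as specified. Handing in.

```bash
python3 -c "
from station import arm
print(arm.job_done())"
```

```text
the job is handed in; nothing more can be done
None
```

The collared lens is in the V-block with its collar away from the sensor board and its shoulder drawn back against the block; I handed the job in at about 12.7 s, with the closed fingers still pressing it down at about 16.5 N.

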